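# Fish fallen saffron tins out of the gaps beside a shelf and put them in the tilt-out bin

## Robot

A 6-joint arm with a two-finger parallel gripper is mounted at the origin on the work surface. World frame = base frame: x ahead of the robot, y to its left, z up, the work surface at z = 0. Lengths are in m, angles in rad, forces in N, time in s.
With the tool pointing down it reaches from about 0.275 to 0.725 m from the base axis. Payload 15.9 kg.
Tool frame: the origin (TCP) lies midway between the tips of the shut fingers; the grasp point (between the pads) lies 19 mm behind it (manip.grasp_offset is the distance from the TCP to the grasp point, in m); z points along the fingers, y is the line along which they close (so a half turn about z gives the same grasp; the last joint's range is limited). The gripper opens to 85 mm and grips with 20 to 120 N. Pads are 22 mm wide; open, the fingers measure 114 mm over their backs; the gripper's body (76 mm by 85 mm) begins 54 mm behind the grasp point. The pads swing forward as they close: fully open they stand 13 mm farther back than shut.
Start: joints at [1.292, 0.213, -0.034, 1.323, 0, 1.571], TCP at [0.138, 0.481, 0.231] pointing down, gripper open.
Joint ranges: [-2.98, 2.98], [-0.74, 1.72], [-1.14, 1.35], [-2.1, 2.04], [-1.57, 1.44], [-3.14, 3.14]. Speed limits (rad/s): [1.89, 1.89, 2.39, 2.57, 3.14, 3.14].

## Interface

Orientations are given as a rotation vector (axis times angle).
In Python, from workcell import manip gives the robot as it stands.
- The arm moves only by the tool drive_tool, never from a script. Its argument "steps" is text: rows parted by semicolons, each of 7 numbers parted by spaces: the shift along the tool's x, y, z in units of 50 cm (1.0 is 50 cm), then the turn, a rotation vector about the tool's x, y, z in units of 45 degrees (1.0 is 45 degrees), then the opening, from -1 (shut) to 1 (fully open), so that 0 is half open. In form: dx dy dz rx ry rz hand; .... A call has 1 to 8 rows; each row is the pose to reach, as a shift and turn from the pose commanded when the call began, along the tool's axes at that moment; what a row does not reach only later rows make up. A row lasts 1/8 s, in which the tool goes at most 62.5 mm and 10.7 degrees, less where a joint would pass 70% of its speed; a pose out of reach is approached as far as the arm can. A call with a number of a shift or a turn outside -1 to 1 is refused whole. A call with a gripper value outside its range is refused whole. The fingers move at their own pace and stop on an object; the grip force is fixed at half the most. Time passes only in rows, so rows that repeat a pose let the fingers close. It gives the time, the measured TCP pose, the force, the opening and the grip force at its end, in the units of the state.
- manip.read_state(): the state, without advancing time (a new reading comes with each control period).
- manip.get_image(name): name is "side" or "top"; returns (picture, depth): 420x560x3 uint8, red, green, blue; 420x560 float32, m along the optical axis (not along the pixel's ray), 0 where there is no reading.
- manip.camera_info(name): a dict with "K" (3x3 intrinsics, pixels), "view" (4x4, takes a point from world to camera coordinates). Camera axes: x right, y up, looking along -z (the intrinsics and any distortion apply to the point x, -y, -z); pixel columns grow to the right and rows downward; lengths in m; the calibration is good to about 2 mm. A picture is of the moment at which its call begins. camera_info takes no time and is no camera call.
- manip.sign_off(): hands the job in; it is judged then, once.
The state is a dict: "clock": time; "joint_pos": joint angles; "joint_velocities": joint speeds; "tau": joint torques, N m; "position": TCP position; "ee_rot": TCP orientation; "contact_force": force on the tool from outside, world axes, zero at the start; "ft_torque": the same for the moment, N m; "opening": opening from 0.0 (shut) to 1.0 (fully open); "grip_force": force on a finger pad.
Only numpy, scipy, OpenCV 4.12 (cv2) and the standard library are available. Lean on these libraries where they do the work, as an engineer would, in place of code of your own. Each camera call takes 0.05 s, during which the arm holds its last target. There are 200 camera calls.

## Task

Three or four flat saffron tins have slipped down the narrow gaps on either side of the aluminium shelf, too deep for fingers; the bent rod on its stand reaches them. Take the rod, lever the steel bin open with its blade tip from behind the bin's top edge, fish all the tins out to the front, and put them into the open bin. Then shut the bin fully with all the tins in it, with the rod lying back on its stand, and leave the teapot, cups and sugar bowl where they are.

Things in the scene. Friction and masses are not known exactly. Their poses are not given: they have to be found in the camera images.
- shelf: fixed low aluminium shelf unit, 278 mm wide (y), 170 mm deep, top at 100 mm. Origin: on the counter below the middle of the board's front edge; x points into the shelf, away from the robot, y left, z up; front face at x = 0. Beside it, past a gap on each side, a brick stub 50 mm wide, 50 mm high, as deep as the shelf. Behind, from x = 170 mm, a brick wall 70 mm high
- gap_left (a point): front mouth of the left gap, at counter level, mid-width; axes as the shelf. The gap is 22 mm wide between shelf (100 mm high) and brick stub (50 mm high), open above and in front, and runs 170 mm along +x to the wall. Its floor is the counter; the last 20 mm before the wall are a step 10 mm high, so there is always room behind a tin above the step
- gap_right (a point): front mouth of the right gap, otherwise like gap_left
- bin (a joint): tilt of the small steel bin in the shelf's front about a hinge along its lower front edge: 0 shut, 0.75 rad fully out towards the robot (limit). Starts within 0.04 of shut; stays where left (friction 0.12 N m). Shut, the front panel's outer side stands upright 16 mm before the shelf's front face, leaving a slot 12 mm wide, 180 mm long, open above, between panel and board edge
- bin_lip (a point): middle of the top edge of the bin's front panel, moves with the bin; the panel is 180 mm wide (y), 4 mm thick and 85 mm high, this point lies in the middle of its thickness. When shut it is 95 mm above the counter; when fully out about 72 mm
- bin_hinge (a point): point on the hinge line at the middle of the bin's lower front edge, outer side of the panel, 10 mm above the counter; its frame tilts with the bin (shut: axes as the shelf). In this frame the bin's inside spans x 4 to 66 mm, y -86 to 86 mm, z from 4 mm up; side walls 50 mm high, back wall 45 mm
- rod: bent steel rod, 10 mm thick, 250 g, with a dark wooden handle 80 (x) by 18 (y) by 22 mm (z); origin at the handle's middle. Rod ends before and behind the handle (40 mm long behind) lie in the stand's V notches. In front the rod runs to x = 120 mm, then is bent down to z = -150 mm; its last 40 mm are a blade 4 mm thick (x), 12 mm wide (y). Centre of mass 20 mm ahead of the origin
- rod_tip (a point): middle of the blade's lower end, 120 mm ahead of and 150 mm below the handle's middle; same axes as the rod
- stand: fixed wooden stand for the rod: base 180 by 100 by 12 mm, two posts 62 mm before and behind its middle (x, 10 mm thick) that carry upright V notches, 24 mm high and 57 mm wide over the arms. Origin at the middle of the base's underside; x points the way the rod's bent end points
- stand_seat (a point): where the middle of the rod's handle lies when the rod rests in both notches, 168 mm above the counter; same axes as the stand. The rod's leg hangs down free before the stand
- tin0: a flat brass saffron tin with a steel band, 50 mm long (its x) by 14 mm thick (its y) by 36 mm tall (its z), 40 g, origin at its centre. It starts standing on its long edge deep in one of the two gaps (length along the gap). Three or four of the four tins are there; an absent one reads None
- tin1: a flat brass saffron tin with a steel band, 50 mm long (its x) by 14 mm thick (its y) by 36 mm tall (its z), 40 g, origin at its centre. It starts standing on its long edge deep in one of the two gaps (length along the gap). Three or four of the four tins are there; an absent one reads None
- tin2: a flat brass saffron tin with a steel band, 50 mm long (its x) by 14 mm thick (its y) by 36 mm tall (its z), 40 g, origin at its centre. It starts standing on its long edge deep in one of the two gaps (length along the gap). Three or four of the four tins are there; an absent one reads None
- tin3: a flat brass saffron tin with a steel band, 50 mm long (its x) by 14 mm thick (its y) by 36 mm tall (its z), 40 g, origin at its centre. It starts standing on its long edge deep in one of the two gaps (length along the gap). Three or four of the four tins are there; an absent one reads None
- pot: white ceramic teapot, 92 mm wide and 90 mm high, on the shelf's top; leave it alone. Origin at the middle of its foot
- cup0: amber glass cup, 58 mm wide and 70 mm high, on the shelf's top; leave it alone. Origin at the middle of its foot
- cup1: an equal amber glass cup on the counter to the left; leave it alone
- bowl: blue plastic sugar bowl, 100 mm wide and 50 mm high, on the counter to the left; leave it alone
Things that resemble listed ones, but are neither listed nor needed, are in the scene too. Of the things that look like the rod, the larger one is meant.

How it is judged:
By the outcome, as a careful person would: the job done as asked, in the order asked, and still so for the second after the job is handed in, with the robot touching nothing.
Of tin0, tin1, tin2, tin3 only 3 to 4 are there at a start; the rules pass over those that are not, and their reading is None.
At some moment in a run one of tin0, tin1, tin2, tin3 may be knocked a few centimetres aside while the robot is not near it.
It also fails if it takes over 208 s, if anything falls off the work surface, if the arm or the gripper's body presses on something with over 40 N, if the wrist force passes 120 N, or if a joint passes its speed limit or range.

## Working session

There is one attempt and no reset: what is moved stays moved. The work goes in short steps, Python scripts to look and compute and a tool call to move; the robot and the scene stay as the last step left them, time stands still between calls to the robot, and variables do not carry over. Pictures are saved under pics/ and viewed, at most 14 in all, crops included, and the job is handed in when it is done.

Besides the shell and the picture viewer there is one more tool, called after "Call:" by a JSON object that holds its "method" and its "body", one argument or row to a line. drive_tool: Moves the arm, as the interface text tells. Shifts and turns lie within -1 to 1; 1 stands for 50 cm of shift or 45 degrees of turn. Its arguments: {"type":"object","properties":{"steps":{"type":"string"}},"required":["steps"]}

```bash
ls; mkdir -p pics
python3 - <<'E'
from workcell import manip
import cv2,numpy as np
s=manip.read_state();print(s['clock'],s['position'],s['ee_rot'])
for n in('side','top'):
    p,d=manip.get_image(n);cv2.imwrite(f'pics/{n}0.png',p[:,:,::-1]);np.save(f'{n}0.npy',d)
    i=manip.camera_info(n);print(n,i['K'],i['view'],{k:v for k,v in i.items() if k not in('K','view')})
E
```

```text
pics
0.0 [0.13753288 0.48037906 0.23081995] [-4.36557071e-01 -3.11097725e+00  1.69335703e-03]
side [[534.86774384   0.         272.57482059]
 [  0.         534.86774384 208.69398506]
 [  0.           0.           1.        ]] [[ 0.99333036 -0.11510746  0.00671362 -0.48836785]
 [ 0.05398411  0.51573128  0.85504793 -0.15027496]
 [-0.10188482 -0.84898264  0.51850551 -1.5261685 ]
 [ 0.          0.          0.          1.        ]] {}
top [[529.058574     0.         285.20184381]
 [  0.         529.058574   208.98523938]
 [  0.           0.           1.        ]] [[-0.02183821 -0.99968784  0.01213764 -0.00606148]
 [ 0.99711002 -0.02089507  0.07304113 -0.48296306]
 [-0.07276471  0.01369765  0.99725507 -1.49137568]
 [ 0.          0.          0.          1.        ]] {}
```

View pics/side0.png

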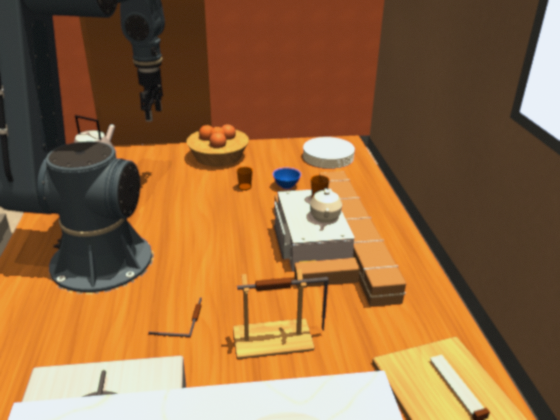

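View pics/top0.png

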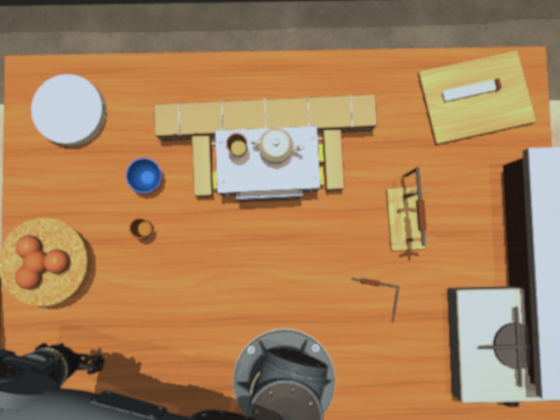

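The side view shows two rod-like things: the big bent rod on its stand (side 285,285; top 415,210) and a small one lying flat on the counter (side 190,320; top 380,290). The one on the stand, being the larger, is the one meant. I'll confirm it in enlarged crops of the stand and shelf.

```bash
cat > h.py <<'E'
import numpy as np,cv2
from workcell import manip
from scipy.spatial.transform import Rotation as R
def cam(n):
    i=manip.camera_info(n);return np.array(i['K']),np.array(i['view'])
def cloud(n,d):
    K,V=cam(n);h,w=d.shape;u,v=np.meshgrid(np.arange(w),np.arange(h))
    c=np.stack([(u-K[0,2])*d/K[0,0],-(v-K[1,2])*d/K[1,1],-d,np.ones_like(d)],-1)
    return (c@np.linalg.inv(V).T)[...,:3]
def proj(n,p):
    K,V=cam(n);c=V[:3,:3]@np.asarray(p)+V[:3,3];return K[0,0]*c[0]/-c[2]+K[0,2],K[1,1]*c[1]/c[2]+K[1,2]
def atz(n,u,v,z):
    K,V=cam(n);Rm=V[:3,:3].T;o=-Rm@V[:3,3];r=Rm@np.array([(u-K[0,2])/K[0,0],-(v-K[1,2])/K[1,1],-1]);return o+r*(z-o[2])/r[2]
E
python3 - <<'E'
from h import *
t=cv2.imread('pics/top0.png')
a=cv2.resize(t[115:210,185:350],(800,460),interpolation=cv2.INTER_CUBIC)
cv2.imwrite('pics/c1.png',a)
b=cv2.resize(t[160:265,370:440],(400,600),interpolation=cv2.INTER_CUBIC)
s=cv2.imread('pics/side0.png')
c=cv2.resize(s[255:365,225:335],(400,400),interpolation=cv2.INTER_CUBIC)
o=np.zeros((600,800,3),np.uint8);o[:,:400]=b;o[:400,400:]=c
cv2.imwrite('pics/c2.png',o)
d=np.load('top0.npy');P=cloud('top',d)
print('d nonzero',(d>0).mean())
for q in [(270,180),(270,195),(202,165),(334,160),(323,155),(215,180),(322,180),(265,112),(420,215),(418,180),(400,240),(300,240)]:
    print(q,P[q[1],q[0]].round(4))
E
```

```text
d nonzero 0.9957525510204082
(270, 180) [0.5563 0.0242 0.0996]
(270, 195) [0.5158 0.025  0.0966]
(202, 165) [0.6094 0.215  0.0468]
(334, 160) [ 0.6149 -0.1557  0.0546]
(323, 155) [ 0.6331 -0.127   0.0348]
(215, 180) [0.5675 0.1803 0.0365]
(322, 180) [ 0.5615 -0.1221  0.0358]
(265, 112) [0.7512 0.0347 0.0702]
(420, 215) [ 0.4484 -0.358   0.1786]
(418, 180) [ 0.5391 -0.3581  0.1725]
(400, 240) [ 0.3873 -0.3416  0.0166]
(300, 240) [ 0.3937 -0.0571  0.003 ]
```

View pics/c1.png

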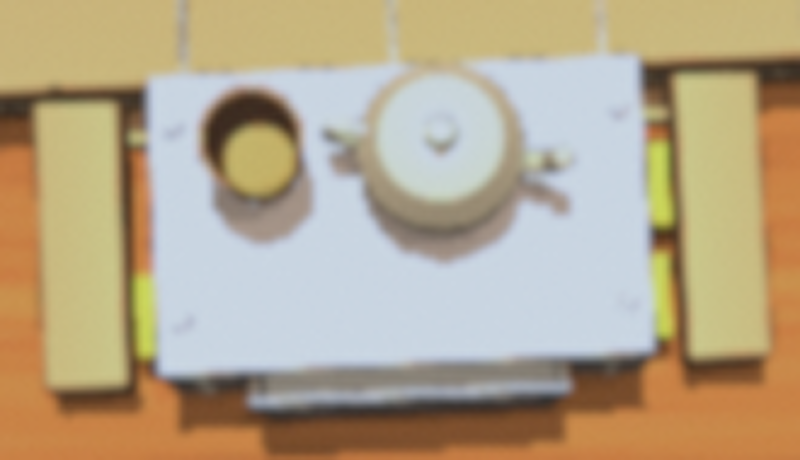

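View pics/c2.png

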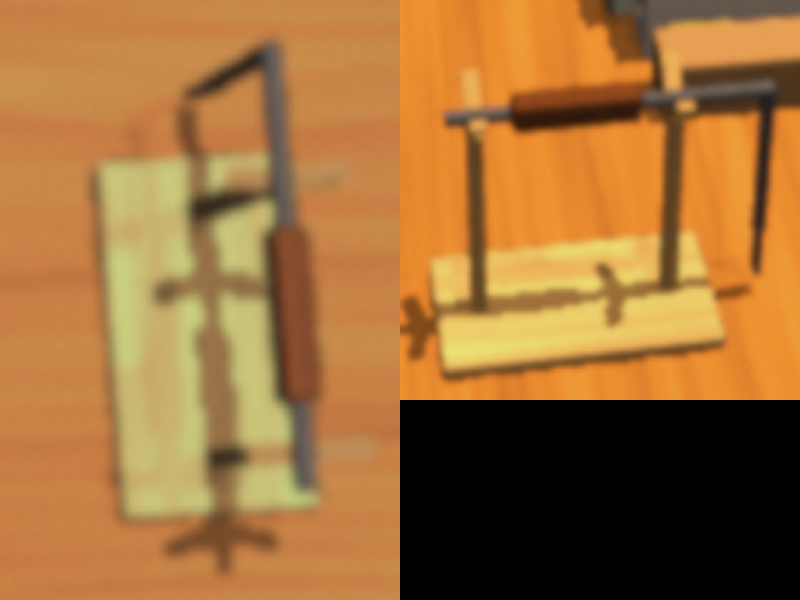

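Three tins are visible: two in the right gap (crop 660,185 and 662,295) and one in the left (crop 145,315). The crop also confirms that the stand rod is the large rod. Its leg hangs from the far end at crop (270,45), pointing to world +x.

Run:
```python
from h import *
d=np.load('top0.npy');P=cloud('top',d);S=cloud('side',np.load('side0.npy'))
def rect(P,m,name):
    q=P[m][:,:2].astype(np.float32);r=cv2.minAreaRect(q*1000);print(name,len(q),np.round(r[0],1),np.round(r[1],1),round(r[2],2),'z',P[m][:,2].mean().round(4))
x,y,z=P[...,0],P[...,1],P[...,2]
rect(P,(abs(z-.1)<.008)&(x>.53)&(x<.71)&(y>-.15)&(y<.21),'shelf')
rect(P,(z>.155)&(z<.2)&(x>.3)&(x<.6)&(y<-.3)&(y>-.45),'rodtop')
# board corners by pixels c1 (scale 4.848)
for q in [(150,78),(158,375),(655,350),(640,58)]:
    print('corner',atz('top',185+q[0]/4.848,115+q[1]/4.8421,.1).round(4))
for q in [(250,408),(570,388),(570,378),(250,395)]:
    print('lip',atz('top',185+q[0]/4.848,115+q[1]/4.8421,.095).round(4))
for q in [(145,275),(145,356),(660,142),(662,228),(664,252),(664,340)]:
    print('tin',atz('top',185+q[0]/4.848,115+q[1]/4.8421,.036).round(4))
for q in [(270,45),(290,230),(298,398),(306,488)]:
    print('rod',atz('top',370+q[0]*70/400,160+q[1]*105/600,.173).round(4))
for q in [(97,163),(125,518),(318,500),(270,155)]:
    print('base',atz('top',370+q[0]*70/400,160+q[1]*105/600,.012).round(4))
for q in [(775,90),(445,120),(758,268)]:
    u,v=225+(q[0]-400)*110/400,255+q[1]*110/400
    print('side rod',atz('side',u,v,.168).round(4), S[int(round(v)),int(round(u))].round(4))
Rr=R.from_rotvec(manip.read_state()['ee_rot']).as_matrix();print(Rr.round(3))
```

```text
shelf 4933 [615.9  30.2] [170.3 279.1] 1.44 z 0.1007
rodtop 601 [ 472.4 -362.1] [201.8  55.8] 1.9 z 0.176
corner [0.6931 0.1686 0.1   ]
corner [0.5253 0.1662 0.1   ]
corner [ 0.5336 -0.111   0.1   ]
corner [ 0.6993 -0.107   0.1   ]
lip [0.5062 0.1157 0.095 ]
lip [ 0.5138 -0.0633  0.095 ]
lip [ 0.5194 -0.0634  0.095 ]
lip [0.5135 0.1156 0.095 ]
tin [0.591  0.1803 0.036 ]
tin [0.5434 0.1809 0.036 ]
tin [ 0.6637 -0.1224  0.036 ]
tin [ 0.6127 -0.1222  0.036 ]
tin [ 0.5985 -0.123   0.036 ]
tin [ 0.5466 -0.1216  0.036 ]
rod [ 0.5706 -0.3573  0.173 ]
rod [ 0.4866 -0.3629  0.173 ]
rod [ 0.411  -0.3635  0.173 ]
rod [ 0.3708 -0.3654  0.173 ]
base [ 0.536  -0.3106  0.012 ]
base [ 0.3576 -0.3182  0.012 ]
base [ 0.3644 -0.4153  0.012 ]
base [ 0.5383 -0.3982  0.012 ]
side rod [ 0.5744 -0.3553  0.168 ] [ 0.5739 -0.3561  0.168 ]
side rod [ 0.3711 -0.3622  0.168 ] [ 0.37   -0.369   0.1737]
side rod [ 0.5338 -0.5059  0.168 ] [ 0.5692 -0.3629  0.0266]
[[-0.961  0.275 -0.   ]
 [ 0.275  0.961 -0.001]
 [-0.    -0.001 -1.   ]]
```

```bash
cat >> h.py <<'E'
YS=np.radians(1.5);SH=np.array([.5305,.028,0])  # shelf frame
def shelf(x,y,z):  # mm in shelf frame -> world m
    c,s=np.cos(YS),np.sin(YS);return SH+np.array([c*x-s*y,s*x+c*y,z])/1000
def down(a,tilt=0): # tool pointing down, tool x at angle a(deg)
    return R.from_euler('z',a,degrees=True)*R.from_euler('x',180,degrees=True)
def row(p,a,p0=None,R0=None):
    s=manip.read_state();p0=s['position'] if p0 is None else p0
    R0=R.from_rotvec(s['ee_rot']) if R0 is None else R0
    d=R0.inv().apply(np.asarray(p)-p0)/.5;r=(R0.inv()*down(a)).as_rotvec()/(np.pi/4)
    print(np.round(d,4),np.round(r,4),'| world d',np.round(np.asarray(p)-p0,4))
E
python3 - <<'E'
from h import *
for p in [(.35,0,.28),(.45,-.361,.28),(.45,-.361,.147)]: row(p,182)
E
```

```text
[-0.6729 -0.8069 -0.0975] [-1.200e-03 -2.000e-04 -3.994e-01] | world d [ 0.2125 -0.4804  0.0491]
[-1.0639 -1.4459 -0.0968] [-1.200e-03 -2.000e-04 -3.994e-01] | world d [ 0.3125 -0.8414  0.0491]
[-1.0639 -1.4457  0.1692] [-1.200e-03 -2.000e-04 -3.994e-01] | world d [ 0.3125 -0.8414 -0.0839]
```

Call:
{"method": "drive_tool", "body": {
  "steps": "-0.673 -0.807 -0.0975 0 0 -0.4 1;-0.673 -0.807 -0.0975 0 0 -0.4 1;-0.673 -0.807 -0.0975 0 0 -0.4 1;-0.673 -0.807 -0.0975 0 0 -0.4 1;-0.673 -0.807 -0.0975 0 0 -0.4 1;-0.673 -0.807 -0.0975 0 0 -0.4 1;-0.673 -0.807 -0.0975 0 0 -0.4 1;-0.673 -0.807 -0.0975 0 0 -0.4 1"
}}

```text
clock: 1.1
position: [0.3292, 0.0494, 0.2752]
ee_rot: [-0.056, 3.141, 0.0]
contact_force: [1.7, 1.1, -0.6]
opening: 1.0
grip_force: 0.0
```

Call:
{"method": "drive_tool", "body": {
  "steps": "-0.673 -0.807 -0.0975 0 0 0 1"
}}

```text
clock: 1.23
position: [0.3705, 0.0029, 0.2813]
ee_rot: [-0.055, 3.14, 0.0]
contact_force: [1.6, 2.3, 1.5]
opening: 1.001
grip_force: 0.0
```

Run:
```python
from h import *
row((.45,-.361,.28),182)
```

```text
[-0.1334 -0.7328  0.0025] [0.0002 0.0012 0.0002] | world d [ 0.0795 -0.3639 -0.0013]
```

Call:
{"method": "drive_tool", "body": {
  "steps": "-0.133 -0.733 0 0 0 0 1;-0.133 -0.733 0 0 0 0 1;-0.133 -0.733 0 0 0 0 1;-0.133 -0.733 0 0 0 0 1;-0.133 -0.733 0 0 0 0 1;-0.133 -0.733 0 0 0 0 1;-0.133 -0.733 0 0 0 0 1;-0.133 -0.733 0 0 0 0 1"
}}

```text
clock: 2.22
position: [0.4496, -0.3589, 0.2803]
ee_rot: [0.055, -3.14, -0.001]
contact_force: [0.0, 0.2, 0.2]
opening: 1.003
grip_force: 0.0
```

Run:
```python
from h import *
print(manip.read_state()['position'],manip.read_state()['joint_velocities'].round(2) if hasattr(manip.read_state()['joint_velocities'],'round') else '')
row((.45,-.361,.147),182)
```

```text
[ 0.44963081 -0.35887236  0.28027863] [ 0.02 -0.03 -0.02  0.   -0.   -0.  ]
[-0.0008 -0.0045  0.2666] [ 0.0011 -0.0009 -0.    ] | world d [ 0.0004 -0.0021 -0.1333]
```

Call:
{"method": "drive_tool", "body": {
  "steps": "-0.001 -0.004 0.1 0 0 0 1;-0.001 -0.004 0.2 0 0 0 1;-0.001 -0.004 0.266 0 0 0 1;-0.001 -0.004 0.266 0 0 0 0;-0.001 -0.004 0.266 0 0 0 -0.6;-0.001 -0.004 0.266 0 0 0 -1;-0.001 -0.004 0.266 0 0 0 -1;-0.001 -0.004 0.266 0 0 0 -1"
}}

```text
clock: 3.22
position: [0.451, -0.3608, 0.1491]
ee_rot: [-0.056, 3.139, 0.0]
contact_force: [-0.4, 7.1, 9.8]
opening: 0.195
grip_force: 58.5
```

Call:
{"method": "drive_tool", "body": {
  "steps": "0 0 0 0 0 0 -1;0 0 0 0 0 0 -1;0 0 0 0 0 0 -1;0 0 0 0 0 0 -1"
}}

```text
clock: 3.72
position: [0.451, -0.3608, 0.1491]
ee_rot: [-0.056, 3.139, -0.0]
contact_force: [-0.9, 6.7, 10.6]
opening: 0.202
grip_force: 58.5
```

Call:
{"method": "drive_tool", "body": {
  "steps": "0 0 -0.05 0 0 0 -1;0 0 -0.1 0 0 0 -1;0 0 -0.2 0 0 0 -1;0 0 -0.3 0 0 0 -1;0 0 -0.3 0 0 0 -1;0 0 -0.3 0 0 0 -1"
}}

```text
clock: 4.47
position: [0.4504, -0.3611, 0.297]
ee_rot: [0.055, -3.141, -0.001]
contact_force: [-0.2, -1.6, -3.1]
opening: 0.201
grip_force: 59.3
```

```bash
cat >> h.py <<'E'
def shot(k):
    D={}
    for n in('side','top'):
        p,d=manip.get_image(n);cv2.imwrite(f'pics/{n}{k}.png',p[:,:,::-1]);D[n]=(p[:,:,::-1],d)
    return D
def crop(img,u,v,w,h,f): # integer crop origin, scale
    return cv2.resize(img[v:v+h,u:u+w],(w*f,h*f),interpolation=cv2.INTER_CUBIC)
E
python3 - <<'E'
from h import *
D=shot(1);s=manip.read_state();print(s['position'],s['contact_force'])
Rt=R.from_rotvec(s['ee_rot'])
g=s['position']+Rt.apply([0,0,-.019]);print('handle',g)
tip=g+Rt.apply([-.12,0,.15]);end=g+Rt.apply([-.12,0,0]);print(tip)
o=np.zeros((600,800,3),np.uint8)
for i,(n) in enumerate(('side','top')):
    u,v=[int(a) for a in proj(n,(tip+end)/2)];u0,v0=u-50,v-75
    o[:,400*i:400*i+400]=crop(D[n][0],u0,v0,100,150,4);print(n,'crop',u0,v0,'tip',proj(n,tip),'end',proj(n,end))
cv2.imwrite('pics/c3.png',o)
E
```

```text
[ 0.45000828 -0.3607773   0.29633235] [ 0.45317512 -0.20894263 -2.41111573]
handle [ 0.45004268 -0.36080448  0.3153323 ]
[ 0.56969592 -0.35634741  0.16512167]
side crop 278 179 tip (np.float64(326.08348542820227), np.float64(281.18936499153983)) end (np.float64(330.43543262278405), np.float64(224.93527225917788))
top crop 374 89 tip (np.float64(416.10908852424194), np.float64(168.68360459086597)) end (np.float64(432.9894534557902), np.float64(158.90019069423354))
```

View pics/c3.png

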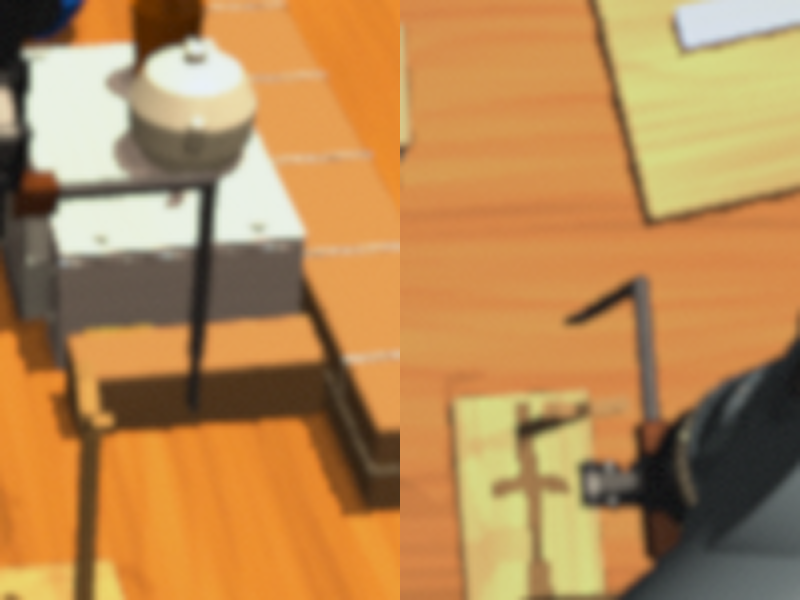

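The rod tip is at side (326.3,281) and top (416.5,169), within half a pixel of the prediction. The grasp is therefore exact, and the tip lies 120 mm ahead of and 131 mm below the TCP.

```bash
cat >> h.py <<'E'
def tcp(tip,a=181.5): return np.asarray(tip)-down(a).apply([-.12,0,.131])
E
python3 - <<'E'
from h import *
row(tcp(shelf(-7,0,165)),181.5);row(tcp(shelf(-7,0,125)),181.5)
E
```

```text
[0.0656 0.7737 0.0019] [ 0.0019 -0.0022  0.0117] | world d [-4.650e-02  3.855e-01 -3.000e-04]
[0.0655 0.7736 0.0819] [ 0.0019 -0.0022  0.0117] | world d [-0.0465  0.3855 -0.0403]
```

Call:
{"method": "drive_tool", "body": {
  "steps": "0.065 0.1 0 0 0 0.012 -1;0.065 0.774 0 0 0 0.012 -1;0.065 0.774 0 0 0 0.012 -1;0.065 0.774 0 0 0 0.012 -1;0.065 0.774 0 0 0 0.012 -1;0.065 0.774 0 0 0 0.012 -1;0.065 0.774 0 0 0 0.012 -1;0.065 0.774 0 0 0 0.012 -1"
}}

```text
clock: 5.58
position: [0.4036, 0.0259, 0.2969]
ee_rot: [0.046, -3.14, -0.0]
contact_force: [0.8, 0.4, -2.9]
opening: 0.205
grip_force: 59.6
```

Call:
{"method": "drive_tool", "body": {
  "steps": "0 0 0 0 0 0 -1;0 0 0.04 0 0 0 -1;0 0 0.08 0 0 0 -1;0 0 0.08 0 0 0 -1"
}}

```text
clock: 6.08
position: [0.4034, 0.0235, 0.2566]
ee_rot: [0.038, -3.139, 0.0]
contact_force: [-0.5, 0.4, -2.5]
opening: 0.2
grip_force: 59.5
```

Run:
```python
from h import *
D=shot(2);s=manip.read_state();Rt=R.from_rotvec(s['ee_rot']);tip=s['position']+Rt.apply([-.12,0,.131]);print('tip',tip.round(4),'tcp',s['position'].round(4))
print('tip shelf',((R.from_euler('z',-YS).apply(tip-SH))*1000).round(1))
o=np.zeros((600,800,3),np.uint8)
for i,n in enumerate(('side','top')):
    u,v=[int(a) for a in proj(n,tip)];u0,v0=u-33,v-50
    o[:,400*i:400*i+396]=crop(D[n][0],u0,v0,66,100,6);print(n,'crop',u0,v0,'tip',proj(n,tip))
cv2.imwrite('pics/c4.png',o)
row(tcp(shelf(-7,0,72)),181.5)
```

```text
tip [0.5243 0.0268 0.1271] tcp [0.4043 0.0239 0.2581]
tip shelf [ -6.2  -1.  127.1]
side crop 250 158 tip (np.float64(283.082679156792), np.float64(208.4939577149937))
top crop 236 140 tip (np.float64(269.05908575243024), np.float64(190.6762432136585))
[0.0015 0.0017 0.1103] [-0.0001 -0.0001 -0.0018] | world d [-0.0008  0.0008 -0.0551]
```

View pics/c4.png

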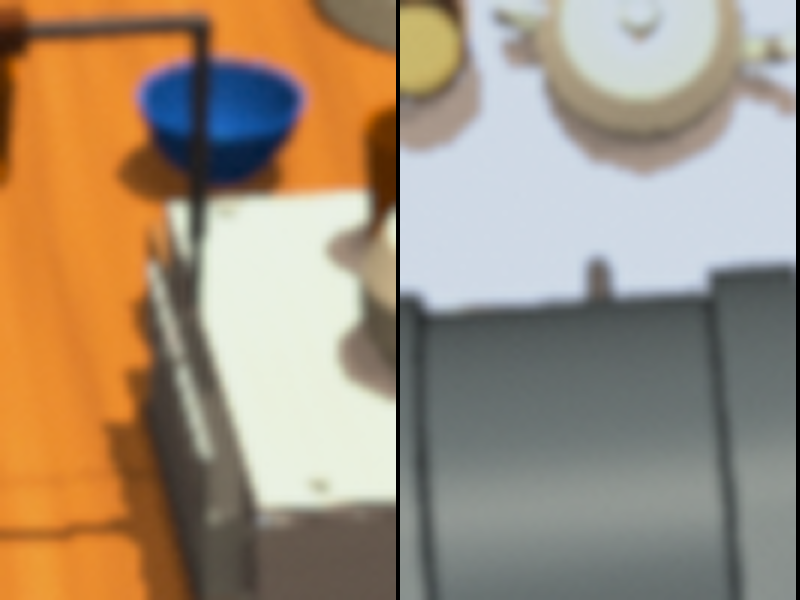

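Run:
```python
from h import *
for a,z in [((150,260),.095),((210,455),.095),((170,205),.1),((250,510),.1)]:
    w=atz('side',250+a[0]/6,158+a[1]/6,z);print(w.round(4),(R.from_euler('z',-YS).apply(w-SH)*1000).round(1))
```

```text
[0.5128 0.1238 0.095 ] [-15.2  96.2  95. ]
[ 0.5192 -0.0556  0.095 ] [-13.4 -83.3  95. ]
[0.5289 0.1705 0.1   ] [  2.1 142.5 100. ]
[ 0.53   -0.1085  0.1   ] [  -4.1 -136.4  100. ]
```

Call:
{"method": "drive_tool", "body": {
  "steps": "0 0.002 0.03 0 0 0 -1;0 0.002 0.06 0 0 0 -1;0 0.002 0.085 0 0 0 -1;0 0.002 0.11 0 0 0 -1;0 0.002 0.11 0 0 0 -1"
}}

```text
clock: 6.8
position: [0.4039, 0.0254, 0.2022]
ee_rot: [0.041, -3.14, 0.0]
contact_force: [-0.5, 0.1, -2.4]
opening: 0.201
grip_force: 59.6
```

Call:
{"method": "drive_tool", "body": {
  "steps": "0.014 0.002 0 0 0 0 -1;0.028 0.002 0 0 0 0 -1;0.042 0.002 0 0 0 0 -1;0.056 0.002 0 0 0 0 -1;0.07 0.002 0 0 0 0 -1;0.084 0.002 0.003 0 0 0 -1;0.098 0.002 0.005 0 0 0 -1;0.106 0.002 0.008 0 0 0 -1"
}}

```text
clock: 7.8
position: [0.3507, 0.0251, 0.1986]
ee_rot: [0.041, -3.141, 0.0]
contact_force: [3.3, 0.5, -2.7]
opening: 0.199
grip_force: 59.6
```

Call:
{"method": "drive_tool", "body": {
  "steps": "0.006 0 0 0 0 0 -1;0.006 0 0 0 0 0 -1"
}}

```text
clock: 8.05
position: [0.348, 0.025, 0.1987]
ee_rot: [0.041, -3.141, 0.0]
contact_force: [0.8, 0.9, 0.2]
opening: 0.201
grip_force: 59.8
```

Run:
```python
from h import *
for p in [(-55,0,120),(-55,150,120),(82,150,100),(82,150,6)]: print(p);row(tcp(shelf(*p)),181.5)
```

```text
(-55, 0, 120)
[-0.015  -0.0036 -0.1046] [-0.     -0.0005 -0.0003] | world d [ 0.0076 -0.0016  0.0523]
(-55, 150, 120)
[-0.015   0.2964 -0.1046] [-0.     -0.0005 -0.0003] | world d [0.0037 0.1483 0.0523]
(82, 150, 100)
[-0.289   0.2965 -0.0647] [-0.     -0.0005 -0.0003] | world d [0.1406 0.1519 0.0323]
(82, 150, 6)
[-0.289   0.2965  0.1233] [-0.     -0.0005 -0.0003] | world d [ 0.1406  0.1519 -0.0617]
```

Call:
{"method": "drive_tool", "body": {
  "steps": "-0.008 0 -0.05 0 0 0 -1;-0.015 0 -0.105 0 0 0 -1;-0.015 0.1 -0.105 0 0 0 -1;-0.015 0.2 -0.105 0 0 0 -1;-0.015 0.297 -0.105 0 0 0 -1;-0.1 0.297 -0.09 0 0 0 -1;-0.2 0.297 -0.065 0 0 0 -1;-0.289 0.297 -0.065 0 0 0 -1"
}}

```text
clock: 9.05
position: [0.4897, 0.1772, 0.2299]
ee_rot: [0.042, -3.139, 0.001]
contact_force: [-0.0, 0.7, -1.5]
opening: 0.201
grip_force: 59.7
```

Call:
{"method": "drive_tool", "body": {
  "steps": "0 0 0 0 0 0 -1;0 0 0 0 0 0 -1"
}}

```text
clock: 9.3
position: [0.4883, 0.1771, 0.2308]
ee_rot: [0.04, -3.14, 0.001]
contact_force: [-0.2, -0.2, -1.9]
opening: 0.202
grip_force: 59.8
```

Run:
```python
from h import *
D=shot(3);s=manip.read_state();Rt=R.from_rotvec(s['ee_rot']);tip=s['position']+Rt.apply([-.12,0,.131]);print('tip',tip.round(4),s['contact_force'])
print('tip shelf',((R.from_euler('z',-YS).apply(tip-SH))*1000).round(1))
o=np.zeros((600,800,3),np.uint8)
for i,n in enumerate(('side','top')):
    u,v=[int(a) for a in proj(n,tip)];w=[(100,150,4),(100,150,4)][i];u0,v0=u-w[0]//2,v-w[1]//2
    o[:,400*i:400*i+400]=crop(D[n][0],u0,v0,*w);print(n,'crop',u0,v0,'tip',proj(n,tip))
cv2.imwrite('pics/c5.png',o)
row(tcp(shelf(82,150,100)),181.5)
```

```text
tip [0.608  0.1804 0.1004] [-0.20823056 -0.75718827 -2.5855603 ]
tip shelf [ 81.4 150.3 100.4]
side crop 252 114 tip (np.float64(302.7965449920423), np.float64(189.2566239715593))
top crop 161 87 tip (np.float64(211.93809237296188), np.float64(162.17309485145518))
[-0.0011 -0.0006  0.0008] [ 0.     -0.0004  0.0001] | world d [ 0.0005 -0.0003 -0.0004]
```

View pics/c5.png

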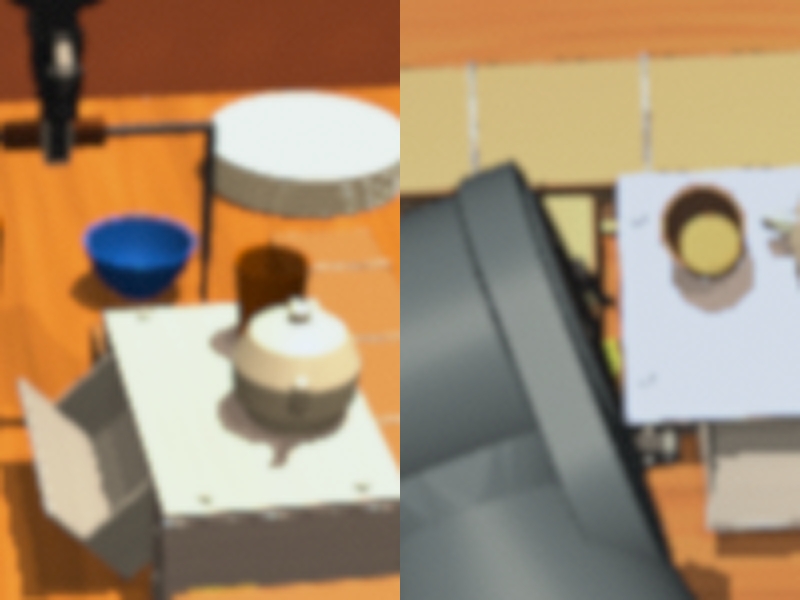

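The bin is open (side crop 80,450) and the left tin is at top crop (612,355). The floor behind it is clear, so I lower the rod into the left gap.

Call:
{"method": "drive_tool", "body": {
  "steps": "0 0 0.05 0 0 0 -1;0 0 0.1 0 0 0 -1;0 0 0.14 0 0 0 -1;0 0 0.165 0 0 0 -1;0 0 0.185 0 0 0 -1;0 0 0.187 0 0 0 -1;0 0 0.187 0 0 0 -1"
}}

```text
clock: 10.28
position: [0.4891, 0.1773, 0.1382]
ee_rot: [-0.041, 3.141, 0.0]
contact_force: [-0.2, 0.4, -3.2]
opening: 0.198
grip_force: 59.9
```

Call:
{"method": "drive_tool", "body": {
  "steps": "0.02 0 0 0 0 0 -1;0.04 0 0 0 0 0 -1;0.06 0 0 0 0 0 -1;0.08 0 0 0 0 0 -1;0.1 0 0 0 0 0 -1;0.12 0 0 0 0 0 -1;0.14 0 0 0 0 0 -1;0.16 0 0 0 0 0 -1"
}}

```text
clock: 11.28
position: [0.4082, 0.1751, 0.1378]
ee_rot: [-0.041, 3.141, 0.0]
contact_force: [-0.2, -0.0, -3.1]
opening: 0.204
grip_force: 59.7
```

Call:
{"method": "drive_tool", "body": {
  "steps": "0.02 0 0 0 0 0 -1;0.04 0 0 0 0 0 -1;0.06 0 0 0 0 0 -1;0.08 0 0 0 0 0 -1;0.1 0 0 0 0 0 -1;0.108 0 0 0 0 0 -1;0.108 0 0 0 0 0 -1"
}}

```text
clock: 12.15
position: [0.3548, 0.1738, 0.1378]
ee_rot: [-0.041, 3.141, 0.0]
contact_force: [-0.6, -0.0, -2.3]
opening: 0.198
grip_force: 59.7
```

Run:
```python
from h import *
D=shot(4);s=manip.read_state();Rt=R.from_rotvec(s['ee_rot']);tip=s['position']+Rt.apply([-.12,0,.131]);print('tip',tip.round(4),s['contact_force'])
print('tip shelf',((R.from_euler('z',-YS).apply(tip-SH))*1000).round(1))
o=np.zeros((600,800,3),np.uint8)
for i,n in enumerate(('side','top')):
    u,v=[int(a) for a in proj(n,tip)];w=[(100,150,4),(100,150,4)][i];u0,v0=u-w[0]//2,v-w[1]//2
    o[:,400*i:400*i+400]=crop(D[n][0],u0,v0,*w);print(n,'crop',u0,v0,'tip',proj(n,tip))
cv2.imwrite('pics/c6.png',o)
for p in [(-40,150,7),(-40,150,130),(-40,-150,130),(140,-150,80),(140,-150,7)]: print(p);row(tcp(shelf(*p)),181.5)
```

```text
tip [0.4751 0.1769 0.0068] [-0.53173146 -0.46929228 -2.69591666]
tip shelf [-51.5 150.3   6.8]
side crop 211 142 tip (np.float64(261.140966134776), np.float64(217.27719626628698))
top crop 167 138 tip (np.float64(217.81310029186918), np.float64(213.3385151732618))
(-40, 150, 7)
[-0.0231 -0.0007 -0.0005] [-0.      0.0001 -0.0003] | world d [ 0.0115 -0.      0.0003]
(-40, 150, 130)
[-0.0231 -0.0007 -0.2465] [-0.      0.0001 -0.0003] | world d [ 0.0115 -0.      0.1233]
(-40, -150, 130)
[-0.0233 -0.6007 -0.2465] [-0.      0.0001 -0.0003] | world d [ 0.0194 -0.2999  0.1233]
(140, -150, 80)
[-0.3832 -0.6006 -0.1465] [-0.      0.0001 -0.0003] | world d [ 0.1993 -0.2952  0.0733]
(140, -150, 7)
[-3.832e-01 -6.006e-01 -5.000e-04] [-0.      0.0001 -0.0003] | world d [ 0.1993 -0.2952  0.0003]
```

View pics/c6.png

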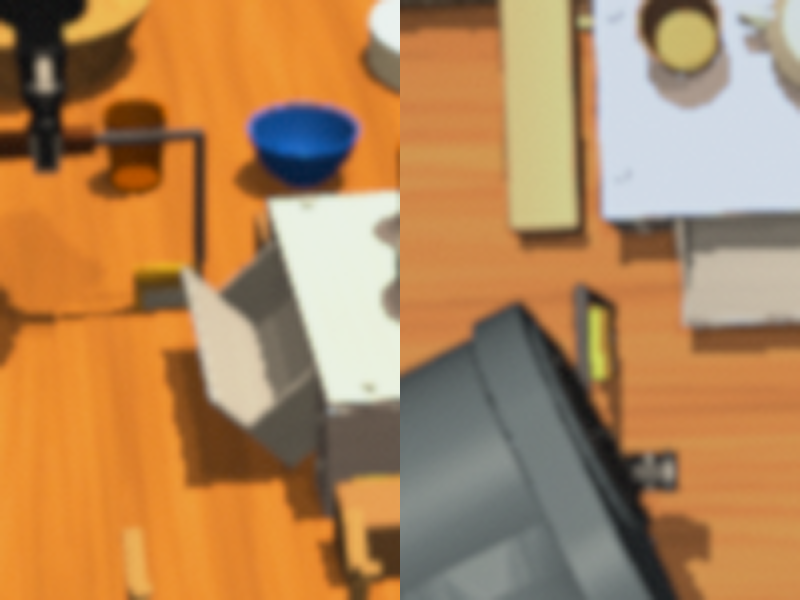

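The left tin stands clear in front of its gap (top crop 597,343; side crop 160,285) and the left gap is empty. Now the right gap.

Call:
{"method": "drive_tool", "body": {
  "steps": "-0.023 0 0 0 0 0 -1;-0.023 0 -0.12 0 0 0 -1;-0.023 0 -0.246 0 0 0 -1;-0.023 -0.12 -0.246 0 0 0 -1;-0.023 -0.24 -0.246 0 0 0 -1;-0.023 -0.36 -0.246 0 0 0 -1;-0.023 -0.48 -0.246 0 0 0 -1;-0.023 -0.601 -0.246 0 0 0 -1"
}}

```text
clock: 13.25
position: [0.3746, -0.1289, 0.261]
ee_rot: [-0.04, 3.14, -0.0]
contact_force: [2.4, -0.3, -2.9]
opening: 0.2
grip_force: 59.9
```

Call:
{"method": "drive_tool", "body": {
  "steps": "0 0 0 0 0 0 -1;-0.12 0 0 0 0 0 -1;-0.24 0 0.04 0 0 0 -1;-0.356 0 0.08 0 0 0 -1;-0.356 0 0.1 0 0 0 -1;-0.356 0 0.1 0 0 0 -1;-0.356 0 0.1 0 0 0 -1"
}}

```text
clock: 14.12
position: [0.5518, -0.1217, 0.212]
ee_rot: [-0.041, 3.14, -0.001]
contact_force: [0.1, -0.3, -3.5]
opening: 0.2
grip_force: 60.0
```

Run:
```python
from h import *
D=shot(5);s=manip.read_state();Rt=R.from_rotvec(s['ee_rot']);tip=s['position']+Rt.apply([-.12,0,.131]);print('tip',tip.round(4),s['contact_force'])
print('tip shelf',((R.from_euler('z',-YS).apply(tip-SH))*1000).round(1))
o=np.zeros((600,800,3),np.uint8)
for i,n in enumerate(('side','top')):
    u,v=[int(a) for a in proj(n,tip)];w=[(66,100,6),(66,100,6)][i];u0,v0=u-w[0]//2,v-w[1]//2
    o[:,400*i:400*i+396]=crop(D[n][0],u0,v0,*w);print(n,'crop',u0,v0,'tip',proj(n,tip))
cv2.imwrite('pics/c7.png',o)
for p in [(138,-150,80),(138,-150,7)]: print(p);row(tcp(shelf(*p)),181.5)
```

```text
tip [ 0.6722 -0.1189  0.0815] [ 0.34688723  0.03631558 -2.54445151]
tip shelf [ 137.8 -150.5   81.5]
side crop 310 197 tip (np.float64(343.89894405496887), np.float64(247.61484359873302))
top crop 288 88 tip (np.float64(321.0865989656353), np.float64(138.0992186297283))
(138, -150, 80)
[-0.001   0.0008  0.0025] [-0.0007  0.0027 -0.0007] | world d [ 0.0005  0.0004 -0.0012]
(138, -150, 7)
[-0.0007  0.0009  0.1485] [-0.0007  0.0027 -0.0007] | world d [ 0.0005  0.0004 -0.0742]
```

View pics/c7.png

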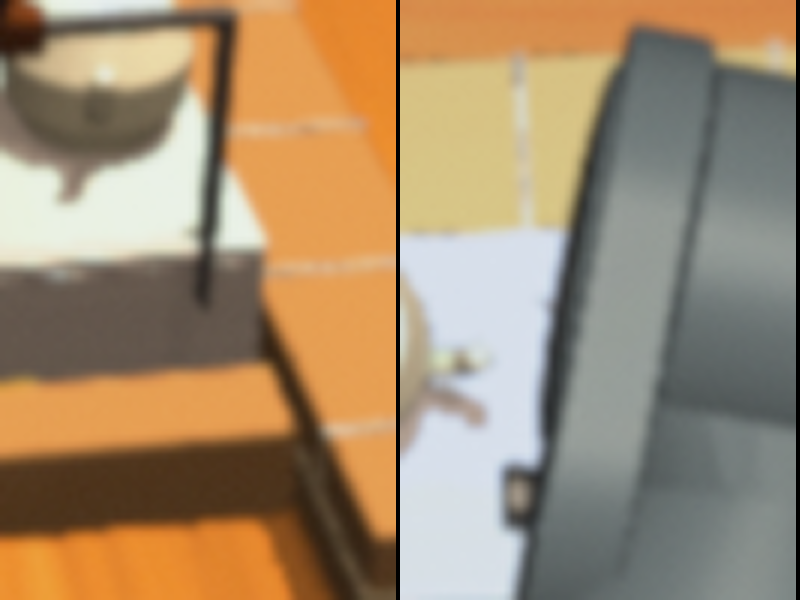

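Call:
{"method": "drive_tool", "body": {
  "steps": "-0.001 0.001 0.03 0 0 0 -1;-0.001 0.001 0.06 0 0 0 -1;-0.001 0.001 0.08 0 0 0 -1;-0.001 0.001 0.1 0 0 0 -1;-0.001 0.001 0.11 0 0 0 -1"
}}

```text
clock: 14.85
position: [0.5524, -0.1212, 0.1549]
ee_rot: [0.041, -3.141, -0.0]
contact_force: [-0.0, -0.6, -2.6]
opening: 0.203
grip_force: 60.0
```

Call:
{"method": "drive_tool", "body": {
  "steps": "0 0 0.01 0 0 0 -1;0 0 0.02 0 0 0 -1;0 0 0.03 0 0 0 -1;0 0 0.038 0 0 0 -1;0 0 0.038 0 0 0 -1"
}}

```text
clock: 15.48
position: [0.5524, -0.1212, 0.1365]
ee_rot: [0.041, -3.141, -0.0]
contact_force: [-0.6, -0.2, -2.3]
opening: 0.199
grip_force: 60.0
```

Call:
{"method": "drive_tool", "body": {
  "steps": "0.024 0 0 0 0 0 -1;0.048 0 0 0 0 0 -1;0.072 0 0 0 0 0 -1;0.096 0 0 0 0 0 -1;0.12 0 0 0 0 0 -1;0.144 0 0 0 0 0 -1;0.168 0 0 0 0 0 -1;0.192 0 0 0 0 0 -1"
}}

```text
clock: 16.48
position: [0.4559, -0.1237, 0.1368]
ee_rot: [-0.041, 3.141, -0.0]
contact_force: [0.2, 0.3, -2.6]
opening: 0.205
grip_force: 60.0
```

Call:
{"method": "drive_tool", "body": {
  "steps": "0.024 0 0 0 0 0 -1;0.048 0 0 0 0 0 -1;0.072 0 0 0 0 0 -1;0.096 0 0 0 0 0 -1;0.12 0 0 0 0 0 -1;0.144 0 0 0 0 0 -1;0.166 0 0 0 0 0 -1;0.166 0 0 0 0 0 -1"
}}

```text
clock: 17.48
position: [0.3729, -0.1259, 0.1368]
ee_rot: [0.04, -3.141, -0.0]
contact_force: [0.0, 0.1, -2.7]
opening: 0.203
grip_force: 60.0
```

Run:
```python
from h import *
D=shot(6);s=manip.read_state();Rt=R.from_rotvec(s['ee_rot']);tip=s['position']+Rt.apply([-.12,0,.131]);print('tip',tip.round(4),s['contact_force'])
print('tip shelf',((R.from_euler('z',-YS).apply(tip-SH))*1000).round(1))
o=np.zeros((600,800,3),np.uint8)
for i,n in enumerate(('side','top')):
    u,v=[int(a) for a in proj(n,tip)];w=[(100,150,4),(100,150,4)][i];u0,v0=u-w[0]//2,v-w[1]//2
    o[:,400*i:400*i+400]=crop(D[n][0],u0,v0,*w);print(n,'crop',u0,v0,'tip',proj(n,tip))
cv2.imwrite('pics/c8.png',o)
H=np.array([.45,-.3608,.149]);
row(H+[0,0,.13],182)
```

```text
tip [ 0.4938 -0.1228  0.0059] [-0.11200437 -0.47095162 -1.86161783]
tip shelf [ -40.6 -149.8    5.9]
side crop 228 199 tip (np.float64(278.5234582604512), np.float64(274.9373501500178))
top crop 272 129 tip (np.float64(322.0275232088872), np.float64(204.66876074709162))
[-0.1403 -0.4736 -0.2843] [-0.0001  0.0004 -0.0116] | world d [ 0.0762 -0.2349  0.1422]
```

View pics/c8.png

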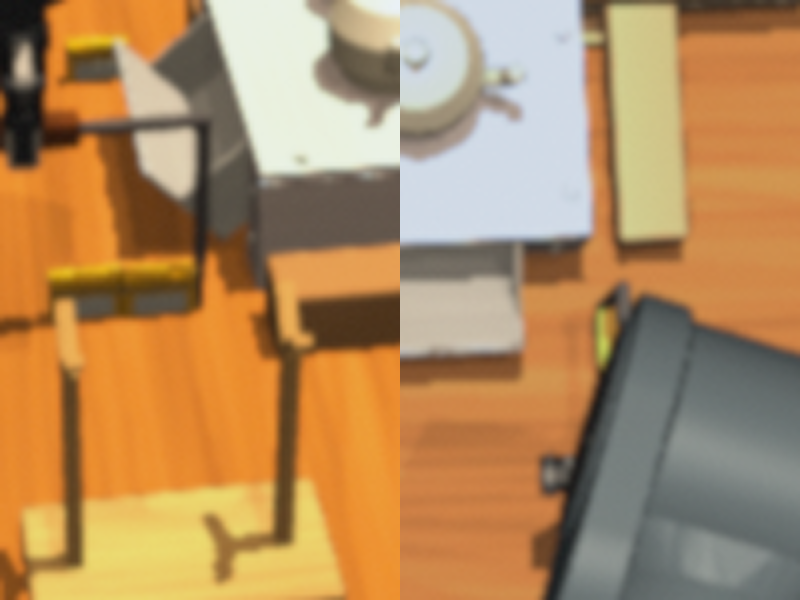

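Both right tins are out and standing in line (side crop 88,290 and 160,285), and the gaps are empty. The rod goes back to the stand.

Call:
{"method": "drive_tool", "body": {
  "steps": "-0.014 0 0 0 0 0 -1;-0.014 0 -0.12 0 0 0 -1;-0.04 0 -0.22 0 0 0 -1;-0.14 0 -0.284 0 0 -0.012 -1;-0.14 -0.12 -0.284 0 0 -0.012 -1;-0.14 -0.24 -0.284 0 0 -0.012 -1;-0.14 -0.36 -0.284 0 0 -0.012 -1;-0.14 -0.474 -0.284 0 0 -0.012 -1"
}}

```text
clock: 18.58
position: [0.4503, -0.3631, 0.2783]
ee_rot: [-0.056, 3.141, 0.0]
contact_force: [1.2, 0.8, -1.7]
opening: 0.199
grip_force: 60.2
```

Call:
{"method": "drive_tool", "body": {
  "steps": "0 0 0 0 0 0 -1;0 0 0 0 0 0 -1;0 0 0 0 0 0 -1"
}}

```text
clock: 18.95
position: [0.4502, -0.3601, 0.2789]
ee_rot: [-0.057, 3.141, -0.0]
contact_force: [-0.3, -1.0, -1.8]
opening: 0.198
grip_force: 60.3
```

Run:
```python
from h import *
row((.4507,-.3609,.149),182.04);print(manip.read_state()['position'])
```

```text
[-0.0008 -0.0016  0.2598] [-0.0001  0.0003  0.0013] | world d [ 0.0005 -0.0008 -0.1299]
[ 0.45023674 -0.360082    0.27891998]
```

Call:
{"method": "drive_tool", "body": {
  "steps": "-0.001 -0.001 0.1 0 0 0 -1;-0.001 -0.001 0.18 0 0 0 -1;-0.001 -0.001 0.22 0 0 0 -1;-0.001 -0.001 0.24 0 0 0 -1;-0.001 -0.001 0.25 0 0 0 -1;-0.001 -0.001 0.258 0 0 0 -1;-0.001 -0.001 0.258 0 0 0 -1"
}}

```text
clock: 19.82
position: [0.4506, -0.3615, 0.1502]
ee_rot: [-0.056, 3.14, -0.0]
contact_force: [0.7, 0.7, -1.3]
opening: 0.201
grip_force: 60.5
```

Call:
{"method": "drive_tool", "body": {
  "steps": "0 0 0.001 0 0 0 -0.2;0 0 0.001 0 0 0 0.3;0 0 0.001 0 0 0 1;0 0 0.001 0 0 0 1;0 0 0.001 0 0 0 1;0 0 -0.06 0 0 0 1;0 0 -0.14 0 0 0 1;0 0 -0.24 0 0 0 1"
}}

```text
clock: 20.82
position: [0.4499, -0.3611, 0.2705]
ee_rot: [0.055, -3.14, -0.001]
contact_force: [0.8, -1.1, 0.9]
opening: 1.0
grip_force: 0.0
```

Call:
{"method": "drive_tool", "body": {
  "steps": "0.05 0.12 0 0 0 0 1;0.1 0.24 0 0 0 0 1;0.1 0.24 0 0 0 0 1;0.1 0.24 0 0 0 0 1"
}}

```text
clock: 21.32
position: [0.3964, -0.2433, 0.2702]
ee_rot: [-0.057, 3.14, -0.001]
contact_force: [1.1, -1.2, 0.3]
opening: 0.999
grip_force: 0.0
```

Run:
```python
from h import *
D=shot(7);print(manip.read_state()['position'])
o=np.zeros((600,800,3),np.uint8)
o[:,:400]=crop(D['side'][0],225,230,100,150,4);o[:340,400:]=crop(D['top'][0],190,185,200,170,2)
o[350:,400:640]=crop(D['top'][0],380,150,60,62,4)[:250]
cv2.imwrite('pics/c9.png',o)
```

```text
[ 0.39665803 -0.24413307  0.2697246 ]Traceback (most recent call last):
  File "<stdin>", line 5, in <module>
ValueError: could not broadcast input array from shape (248,240,3) into shape (250,240,3)
```

Call:
{"method": "drive_tool", "body": {
  "steps": "0.05 0.12 0 0 0 0 1;0.1 0.24 0 0 0 0 1;0.15 0.36 0 0 0 0 1;0.18 0.49 0 0 0 0 1;0.18 0.49 0 0 0 0 1;0.18 0.49 0 0 0 0 1"
}}

```text
clock: 22.18
position: [0.2981, -0.0012, 0.27]
ee_rot: [-0.059, 3.141, -0.0]
contact_force: [0.2, -0.2, -0.0]
opening: 0.997
grip_force: 0.0
```

```bash
cat >> h.py <<'E'
def tins(D):
    hs=cv2.cvtColor(np.ascontiguousarray(D['top'][0]),cv2.COLOR_BGR2HSV);P=cloud('top',D['top'][1])
    x,y,z=P[...,0],P[...,1],P[...,2]
    m=((hs[...,0]>24)&(hs[...,0]<36)&(hs[...,1]>110)&(x>.25)&(x<.52)&(abs(y)<.3)).astype(np.uint8)
    n,l,st,c=cv2.connectedComponentsWithStats(m)
    for i in range(1,n):
        if st[i,4]<12: continue
        px=np.argwhere(l==i)[:,::-1].astype(float);w=np.array([atz('top',a,b,.036) for a,b in px])
        r=cv2.minAreaRect((w[:,:2]*1000).astype(np.float32));ev=np.linalg.eigh(np.cov(w[:,:2].T))[1][:,1]
        print(st[i],'c',w.mean(0).round(4),'rect',np.round(r[0],1),np.round(r[1],1),'ang',np.degrees(np.arctan(ev[1]/ev[0])).round(1),'z',P[...,2][l==i].mean().round(3))
E
python3 - <<'E'
from h import *
D=shot(7);print(manip.read_state()['position']);tins(D)
o=np.zeros((600,800,3),np.uint8)
o[:,:400]=crop(D['side'][0],225,230,100,150,4);o[:340,400:]=crop(D['top'][0],190,185,200,170,2)
o[350:598,400:640]=crop(D['top'][0],380,160,60,62,4)
cv2.imwrite('pics/c9.png',o)
E
```

```text
[ 0.29822964 -0.00218411  0.26977543]
[321 206   6  36 174] c [ 0.4377 -0.1224  0.036 ] rect [ 438.3 -123. ] [14.1 98.6] ang -0.6 z 0.035
[214 215   6  18  84] c [0.444 0.177 0.036] rect [444.6 177.6] [14.  47.8] ang 2.5 z 0.033
```

View pics/c9.png

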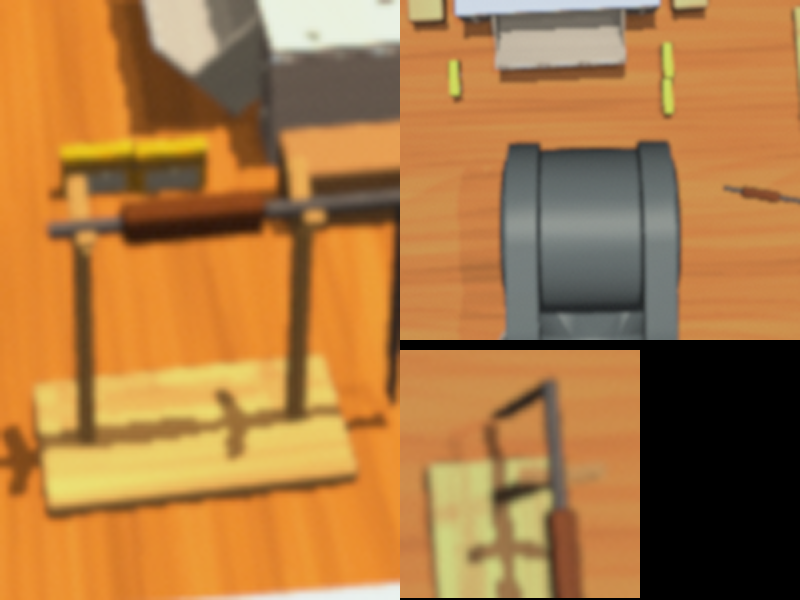

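The rod lies in both notches (side crop 185,215) and the tins are at (0.444,0.177) and (0.4135/0.4635,-0.122). I pick the left tin.

Run:
```python
from h import *
row((.4445,.1772,.15),182);row((.4445,.1772,.010),182)
for u in [(497,68),(625,64)]: w=atz('top',190+(u[0]-400)/2,185+u[1]/2,.073);print(w,R.from_euler('z',-YS).apply(w-SH)*1000)
```

```text
[-0.305   0.3483  0.2394] [-0.0003 -0.0002  0.0002] | world d [ 0.1463  0.1794 -0.1198]
[-0.305   0.3484  0.5194] [-0.0003 -0.0002  0.0002] | world d [ 0.1463  0.1794 -0.2598]
[0.45385414 0.11294974 0.073     ] [-74.39587522  86.92698445  73.        ]
[ 0.45563357 -0.06263918  0.073     ] [-77.21342828 -88.6483492   73.        ]
```

Call:
{"method": "drive_tool", "body": {
  "steps": "-0.1 0.12 0.05 0 0 0 0;-0.2 0.24 0.15 0 0 0 0;-0.305 0.348 0.24 0 0 0 0;-0.305 0.348 0.24 0 0 0 0;-0.305 0.348 0.34 0 0 0 0;-0.305 0.348 0.44 0 0 0 0;-0.305 0.348 0.519 0 0 0 0;-0.305 0.348 0.519 0 0 0 0"
}}

```text
clock: 23.28
position: [0.4428, 0.1759, 0.0072]
ee_rot: [0.053, -3.136, 0.002]
contact_force: [0.1, 0.2, 1.7]
opening: 0.499
grip_force: 0.0
```

Call:
{"method": "drive_tool", "body": {
  "steps": "0 0 0 0 0 0 0;0 0 0 0 0 0 0;0 0 0 0 0 0 -1;0 0 0 0 0 0 -1;0 0 0 0 0 0 -1;0 0 0 0 0 0 -1;0 0 0 0 0 0 -1"
}}

```text
clock: 24.15
position: [0.4442, 0.1778, 0.0109]
ee_rot: [-0.056, 3.14, 0.0]
contact_force: [-1.6, -1.8, 6.6]
opening: 0.153
grip_force: 59.1
```

Call:
{"method": "drive_tool", "body": {
  "steps": "0 0 -0.08 0 0 0 -1;0 0 -0.18 0 0 0 -1;0 0 -0.3 0 0 -0.2 -1;0 0 -0.34 0 0 -0.4 -1;0 0 -0.34 0 0 -0.6 -1;0 0 -0.34 0 0 -0.8 -1;0 0 -0.34 0 0 -1 -1;0 0 -0.34 0 0 -1 -1"
}}

```text
clock: 25.15
position: [0.4437, 0.1777, 0.1804]
ee_rot: [-1.252, 2.881, -0.0]
contact_force: [0.6, 0.8, -0.2]
opening: 0.151
grip_force: 58.4
```

Call:
{"method": "drive_tool", "body": {
  "steps": "0 0 0 0 0 -0.2 -1;0 0 0 0 0 -0.4 -1;0 0 0 0 0 -0.6 -1;0 0 0 0 0 -0.8 -1;0 0 0 0 0 -0.99 -1;0 0 0 0 0 -0.99 -1;0 0 0 0 0 -0.99 -1"
}}

```text
clock: 26.02
position: [0.4437, 0.1777, 0.1803]
ee_rot: [-2.246, 2.196, -0.0]
contact_force: [-0.3, 0.5, -0.6]
opening: 0.151
grip_force: 58.4
```

Run:
```python
from h import *
row(shelf(-38,55,180),271.5);row(shelf(-38,55,72),271.5);print(manip.read_state()['joint_pos'],manip.read_state()['opening'])
```

```text
[ 0.1934 -0.0904  0.0006] [-0.0001  0.     -0.0048] | world d [ 0.0473 -0.0957 -0.0003]
[ 0.1934 -0.0904  0.2166] [-0.0001  0.     -0.0048] | world d [ 0.0473 -0.0957 -0.1083]
[ 3.80839853e-01  1.83516722e-01 -2.00461170e-01  1.18676186e+00
  8.14301300e-06 -1.21233239e+00] 0.15107062070800273
```

Call:
{"method": "drive_tool", "body": {
  "steps": "0.1 -0.05 0 0 0 -0.005 -1;0.193 -0.09 0 0 0 -0.005 -1;0.193 -0.09 0 0 0 -0.005 -1;0.193 -0.09 0.1 0 0 -0.005 -1;0.193 -0.09 0.16 0 0 -0.005 -1;0.193 -0.09 0.2 0 0 -0.005 -1;0.193 -0.09 0.216 0 0 -0.005 -1;0.193 -0.09 0.216 0 0 -0.005 -1"
}}

```text
clock: 27.02
position: [0.4912, 0.0827, 0.0723]
ee_rot: [2.255, -2.187, -0.0]
contact_force: [0.2, -0.7, 0.0]
opening: 0.15
grip_force: 58.7
```

Call:
{"method": "drive_tool", "body": {
  "steps": "0 0 0 0 0 0 -1;0 0 0 0 0 0 -0.4;0 0 0 0 0 0 -0.4;0 0 0 0 0 0 -0.4;0 0 0 0 0 0 -0.4;0 0 -0.08 0 0 0 -0.4;0 0 -0.18 0 0 0 0;0 0 -0.2 0 0 0 0"
}}

```text
clock: 28.02
position: [0.4928, 0.0827, 0.1752]
ee_rot: [-2.253, 2.184, -0.004]
contact_force: [-0.2, -0.4, -1.4]
opening: 0.504
grip_force: 0.0
```

Run:
```python
from h import *
row((.4625,-.122,.18),270);row((.4625,-.122,.18),182)
D=shot(8);tins(D)
```

```text
[ 0.4072  0.0734 -0.0102] [-0.0056  0.0009  0.0399] | world d [-0.0303 -0.2047  0.0048]
[ 0.4072  0.0734 -0.0102] [-0.0038  0.005   1.9955] | world d [-0.0303 -0.2047  0.0048]
[321 206   6  36 174] c [ 0.4377 -0.1224  0.036 ] rect [ 438.3 -123. ] [14.1 98.6] ang -0.6 z 0.051
```

Call:
{"method": "drive_tool", "body": {
  "steps": "0.1 0.05 -0.01 0 0 0.2 0;0.2 0.1 -0.01 0 0 0.4 0;0.3 0.16 -0.01 0 0 0.6 0;0.404 0.172 -0.01 0 0 0.8 0;0.404 0.172 -0.01 0 0 1 0;0.404 0.172 -0.01 0 0 1 0;0.404 0.172 -0.01 0 0 1 0"
}}

```text
clock: 29.0
position: [0.4115, -0.1216, 0.1765]
ee_rot: [1.254, -2.88, -0.001]
contact_force: [-0.4, 0.6, 0.9]
opening: 0.499
grip_force: 0.0
```

Call:
{"method": "drive_tool", "body": {
  "steps": "0 0 0 0 0 0.2 0;0 0 0 0 0 0.4 0;0 0 0 0 0 0.6 0;0 0 0 0 0 0.8 0;0 0 0 0 0 1 0;0 0 0 0 0 1 0"
}}

```text
clock: 29.75
position: [0.4118, -0.1215, 0.1769]
ee_rot: [0.056, -3.141, -0.0]
contact_force: [-0.4, 0.4, -0.2]
opening: 0.502
grip_force: 0.0
```

Run:
```python
from h import *
row((.4135,-.1228,.010),180)
```

```text
[-0.0034 -0.0027  0.3339] [ 0.0002 -0.0005  0.0455] | world d [ 0.0017 -0.0013 -0.1669]
```

Call:
{"method": "drive_tool", "body": {
  "steps": "-0.002 -0.003 0.12 0 0 0.03 0;-0.002 -0.003 0.23 0 0 0.03 0;-0.002 -0.003 0.333 0 0 0.03 0;-0.002 -0.003 0.333 0 0 0.03 0;-0.002 -0.003 0.333 0 0 0.03 -1;-0.002 -0.003 0.333 0 0 0.03 -1;-0.002 -0.003 0.333 0 0 0.03 -1;-0.002 -0.003 0.333 0 0 0.03 -1"
}}

```text
clock: 30.75
position: [0.4144, -0.124, 0.0129]
ee_rot: [-0.014, 3.138, -0.001]
contact_force: [-2.4, 2.1, 7.7]
opening: 0.151
grip_force: 58.7
```

Call:
{"method": "drive_tool", "body": {
  "steps": "0 0 0 0 0 0 -1;0 0 0 0 0 0 -1;0 0 -0.04 0 0 0 -1;0 0 -0.12 0 0 0 -1;0 0 -0.24 0 0 -0.2 -1;0 0 -0.34 0 0 -0.4 -1;0 0 -0.34 0 0 -0.6 -1;0 0 -0.34 0 0 -0.8 -1"
}}

```text
clock: 31.75
position: [0.4137, -0.1239, 0.1833]
ee_rot: [-0.991, 2.978, -0.004]
contact_force: [-1.0, -0.0, -0.8]
opening: 0.15
grip_force: 58.6
```

Call:
{"method": "drive_tool", "body": {
  "steps": "0 0 0 0 0 -0.2 -1;0 0 0 0 0 -0.4 -1;0 0 0 0 0 -0.6 -1;0 0 0 0 0 -0.8 -1;0 0 0 0 0 -1 -1;0 0 0 0 0 -1 -1;0 0 0 0 0 -1 -1"
}}

```text
clock: 32.62
position: [0.4131, -0.1237, 0.1816]
ee_rot: [-2.045, 2.384, -0.002]
contact_force: [-0.0, -0.4, -0.2]
opening: 0.147
grip_force: 58.6
```

Run:
```python
from h import *
row(shelf(-38,-5,180),271.5);row(shelf(-38,-5,72),271.5)
```

```text
[-0.3122 -0.113   0.0033] [-0.0018 -0.0004 -0.2274] | world d [ 0.0796  0.1457 -0.0016]
[-0.3123 -0.1127  0.2193] [-0.0018 -0.0004 -0.2274] | world d [ 0.0796  0.1457 -0.1096]
```

Call:
{"method": "drive_tool", "body": {
  "steps": "-0.1 -0.04 0 0 0 -0.11 -1;-0.2 -0.08 0 0 0 -0.227 -1;-0.312 -0.113 0 0 0 -0.227 -1;-0.312 -0.113 0 0 0 -0.227 -1;-0.312 -0.113 0.1 0 0 -0.227 -1;-0.312 -0.113 0.18 0 0 -0.227 -1;-0.312 -0.113 0.219 0 0 -0.227 -1;-0.312 -0.113 0.219 0 0 -0.227 -1"
}}

```text
clock: 33.62
position: [0.4908, 0.0216, 0.0705]
ee_rot: [2.25, -2.19, -0.002]
contact_force: [1.2, 0.5, -0.1]
opening: 0.148
grip_force: 58.7
```

Call:
{"method": "drive_tool", "body": {
  "steps": "0 0 0 0 0 0 -1;0 0 0 0 0 0 -0.4;0 0 0 0 0 0 -0.4;0 0 0 0 0 0 -0.4;0 0 0 0 0 0 -0.4;0 0 -0.08 0 0 0 -0.4;0 0 -0.18 0 0 0 0;0 0 -0.21 0 0 0 0"
}}

```text
clock: 34.62
position: [0.4931, 0.0223, 0.179]
ee_rot: [-2.251, 2.187, -0.004]
contact_force: [0.6, -0.2, -0.7]
opening: 0.503
grip_force: 0.0
```

Call:
{"method": "drive_tool", "body": {
  "steps": "0.1 0.03 0 0 0 0.2 0;0.2 0.06 0 0 0 0.4 0;0.29 0.06 0 0 0 0.6 0;0.29 0.06 0 0 0 0.8 0;0.29 0.06 0 0 0 1 0;0.29 0.06 0 0 0 1 0;0.29 0.06 0 0 0 1 0"
}}

```text
clock: 35.5
position: [0.466, -0.1234, 0.176]
ee_rot: [1.25, -2.882, -0.0]
contact_force: [-0.5, -1.0, 0.4]
opening: 0.5
grip_force: 0.0
```

Run:
```python
from h import *
D=shot(9);tins(D);print(manip.read_state()['position'],manip.read_state()['ee_rot'])
o=np.zeros((600,800,3),np.uint8)
o[:480,:400]=crop(D['side'][0],250,190,80,96,5);o[:400,400:]=crop(D['top'][0],210,180,133,133,3)[:400,:400] if 0 else cv2.resize(D['top'][0][170:270,220:345],(400,400)[:2])
cv2.imwrite('pics/c10.png',o)
```

```text
[ 0.46606944 -0.12341678  0.17610528] [ 1.24813370e+00 -2.88282489e+00 -1.90773459e-04]
```

View pics/c10.png

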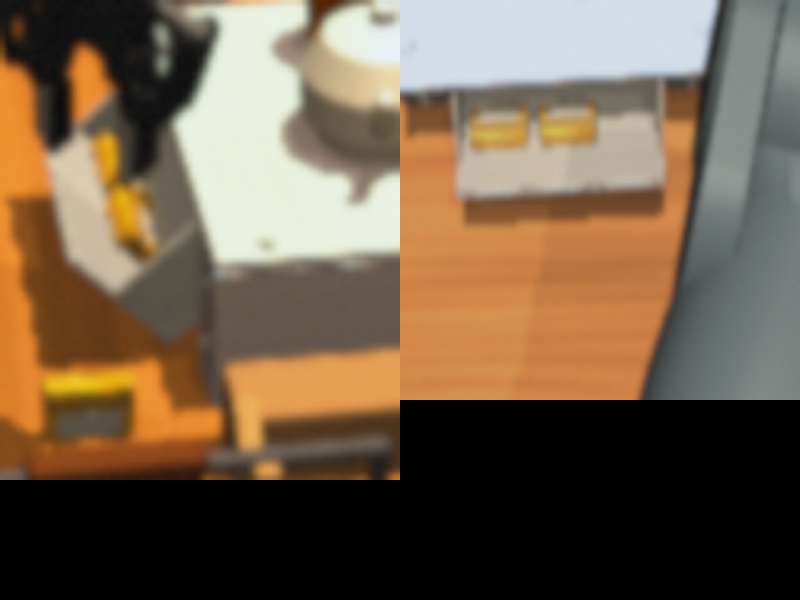

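Two tins lie neatly in the bin (top crop 500,128 and 568,125), and the last stands at side crop (88,405). I check where it is now.

Run:
```python
from h import *
for q in [(45,388),(132,382)]: print(atz('side',250+q[0]/5,190+q[1]/5,.036))
row((.4635,-.1228,.18),181)
```

```text
[ 0.44011053 -0.1234806   0.036     ]
[ 0.4875838  -0.12321234  0.036     ]
[ 0.0026  0.0046 -0.0078] [ 2.0000e-04 -2.0000e-04  1.0182e+00] | world d [-0.0026  0.0006  0.0039]
```

Call:
{"method": "drive_tool", "body": {
  "steps": "0 0 0 0 0 0.2 0;0 0 0 0 0 0.4 0;0 0 0 0 0 0.6 0;0 0 0 0 0 0.8 0;0 0 0 0 0 1 0;0 0 0 0 0 1 0"
}}

```text
clock: 36.35
position: [0.4661, -0.1235, 0.1762]
ee_rot: [0.049, -3.141, -0.0]
contact_force: [0.2, -0.8, -0.5]
opening: 0.499
grip_force: 0.0
```

Run:
```python
from h import *
row((.4635,-.1228,.010),181)
```

```text
[0.0052 0.0015 0.3324] [ 0.     -0.      0.0178] | world d [-0.0026  0.0007 -0.1662]
```

Call:
{"method": "drive_tool", "body": {
  "steps": "0.005 0.001 0.12 0 0 0.02 0;0.005 0.001 0.23 0 0 0.02 0;0.005 0.001 0.331 0 0 0.02 0;0.005 0.001 0.331 0 0 0.02 0;0.005 0.001 0.331 0 0 0.02 -1;0.005 0.001 0.331 0 0 0.02 -1;0.005 0.001 0.331 0 0 0.02 -1;0.005 0.001 0.331 0 0 0.02 -1"
}}

```text
clock: 37.35
position: [0.4653, -0.1236, 0.0131]
ee_rot: [-0.022, 3.138, -0.002]
contact_force: [-1.6, 0.1, 6.0]
opening: 0.151
grip_force: 58.8
```

Call:
{"method": "drive_tool", "body": {
  "steps": "0 0 0 0 0 0 -1;0 0 0 0 0 0 -1;0 0 -0.06 0 0 0 -1;0 0 -0.15 0 0 0 -1;0 0 -0.26 0 0 0 -1;0 0 -0.26 0 0 0 -1;0 0 -0.26 0 0 0 -1"
}}

```text
clock: 38.22
position: [0.4641, -0.1233, 0.1419]
ee_rot: [-0.022, 3.139, -0.001]
contact_force: [-0.3, 0.2, -1.0]
opening: 0.149
grip_force: 58.6
```

Run:
```python
from h import *
row(shelf(-34,-58,140),181.5);row(shelf(-34,-58,79),181.5)
```

```text
[-0.0705  0.1838  0.0039] [-0.0008  0.0028 -0.0155] | world d [ 0.034   0.0924 -0.0019]
[-0.0702  0.1839  0.1259] [-0.0008  0.0028 -0.0155] | world d [ 0.034   0.0924 -0.0629]
```

Call:
{"method": "drive_tool", "body": {
  "steps": "-0.07 0.09 0 0 0 -0.015 -1;-0.07 0.184 0 0 0 -0.015 -1;-0.07 0.184 0 0 0 -0.015 -1;-0.07 0.184 0.06 0 0 -0.015 -1;-0.07 0.184 0.1 0 0 -0.015 -1;-0.07 0.184 0.126 0 0 -0.015 -1;-0.07 0.184 0.126 0 0 -0.015 -1;-0.07 0.184 0.126 0 0 -0.015 -1"
}}

```text
clock: 39.22
position: [0.4973, -0.031, 0.0779]
ee_rot: [0.039, -3.141, 0.0]
contact_force: [-0.9, -0.2, -0.8]
opening: 0.15
grip_force: 58.7
```

Call:
{"method": "drive_tool", "body": {
  "steps": "0 0 0 0 0 0 -0.4;0 0 0 0 0 0 -0.4;0 0 0 0 0 0 -0.4;0 0 0 0 0 0 -0.4;0 0 -0.06 0 0 0 -0.4;0 0 -0.16 0 0 0 -0.4;0.1 0 -0.16 0 0 0 -1;0.2 0 -0.16 0 0 0 -1"
}}

```text
clock: 40.22
position: [0.3967, -0.0332, 0.1581]
ee_rot: [-0.04, 3.14, -0.0]
contact_force: [-0.8, -0.2, 0.8]
opening: 0.006
grip_force: 0.0
```

Call:
{"method": "drive_tool", "body": {
  "steps": "0.1 0.1 0 0 0 0 -1;0.16 0.118 0 0 0 0 -1;0.16 0.118 0 0 0 0 -1"
}}

```text
clock: 40.6
position: [0.3141, 0.0244, 0.1579]
ee_rot: [-0.042, 3.141, 0.0]
contact_force: [1.2, -0.4, 0.9]
opening: 0.001
grip_force: 0.0
```

Run:
```python
from h import *
D=shot(10);print(manip.read_state()['position'],manip.read_state()['ee_rot'])
o=np.zeros((600,800,3),np.uint8)
o[:480,:400]=crop(D['side'][0],250,190,80,96,5);o[:400,400:]=cv2.resize(D['top'][0][170:270,220:320],(400,400),interpolation=cv2.INTER_CUBIC)
cv2.imwrite('pics/c11.png',o)
```

```text
[0.31631273 0.02384936 0.15804217] [-4.05726296e-02  3.14015296e+00 -4.87210042e-05]
```

View pics/c11.png

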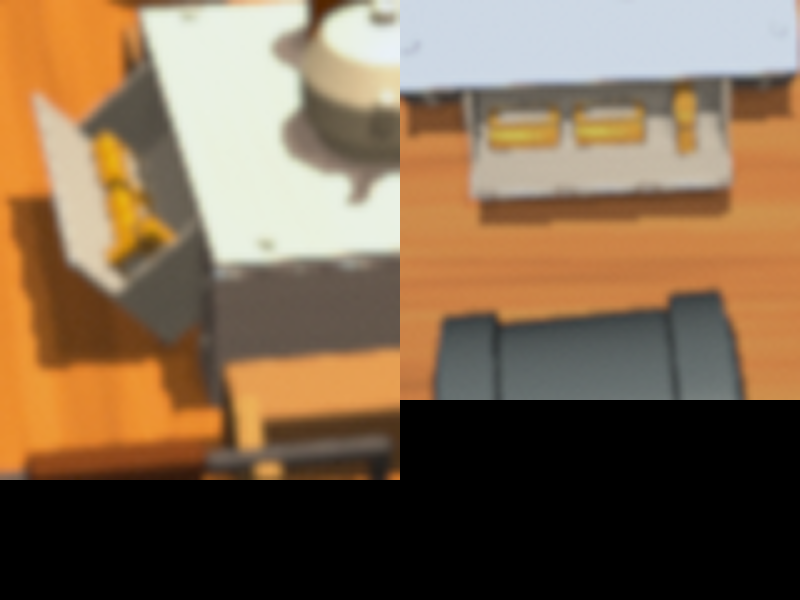

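All three tins are in the bin (top crop 523,130; 610,128; 685,115). Now I shut it with closed fingers.

Call:
{"method": "drive_tool", "body": {
  "steps": "0 0.005 0.1 0 0 0 -1;0 0.005 0.186 0 0 0 -1;-0.08 0.005 0.186 0 0 0 -1;-0.16 0.005 0.186 0 0 0 -1;-0.22 0.005 0.186 0 0 0 -1;-0.25 0.005 0.186 0 0 0 -1;-0.27 0.005 0.186 0 0 0 -1;-0.29 0.005 0.186 0 0 0 -1"
}}

```text
clock: 41.7
position: [0.4606, 0.0298, 0.0646]
ee_rot: [0.039, -3.141, 0.0]
contact_force: [-3.2, 0.5, 0.7]
opening: 0.002
grip_force: 1.2
```

Call:
{"method": "drive_tool", "body": {
  "steps": "-0.015 0 0 0 0 0 -1;-0.03 0 0 0 0 0 -1;-0.04 0 0 0 0 0 -1;-0.05 0 0 0 0 0 -1;-0.06 0 0 0 0 0 -1;-0.065 0 0 0 0 0 -1;-0.07 0 0 0 0 0 -1;-0.07 0 0 0 0 0 -1"
}}

```text
clock: 42.7
position: [0.4959, 0.0308, 0.0647]
ee_rot: [-0.04, 3.141, -0.0]
contact_force: [0.5, 0.3, 0.3]
opening: -0.001
grip_force: 0.0
```

Call:
{"method": "drive_tool", "body": {
  "steps": "-0.004 0 0 0 0 0 -1;-0.007 0 0 0 0 0 -1;-0.01 0 0 0 0 0 -1;-0.013 0 0 0 0 0 -1;-0.015 0 0 0 0 0 -1;-0.015 0 0 0 0 0 -1"
}}

```text
clock: 43.45
position: [0.5022, 0.0309, 0.0645]
ee_rot: [0.039, -3.139, 0.0]
contact_force: [-7.8, 1.0, 5.2]
opening: -0.001
grip_force: 4.2
```

Call:
{"method": "drive_tool", "body": {
  "steps": "-0.002 0 0 0 0 0 -1;-0.004 0 0 0 0 0 -1;-0.004 0 0 0 0 0 -1"
}}

```text
clock: 43.82
position: [0.5023, 0.031, 0.0642]
ee_rot: [0.04, -3.136, 0.0]
contact_force: [-21.8, 0.2, 14.8]
opening: -0.003
grip_force: 10.8
```

Call:
{"method": "drive_tool", "body": {
  "steps": "0.03 0 0 0 0 0 -1;0.1 0 0 0 0 0 -1;0.2 0 -0.1 0 0 0 -1;0.3 0 -0.2 0 0 0 -1;0.38 0 -0.3 0 0 0 -1;0.38 0 -0.3 0 0 0 -1"
}}

```text
clock: 44.58
position: [0.3147, 0.0263, 0.2174]
ee_rot: [-0.04, 3.137, 0.0]
contact_force: [0.8, 0.5, -0.1]
opening: -0.0
grip_force: 0.0
```

Run:
```python
from h import *
D=shot(11);print(manip.read_state()['position'],manip.read_state()['contact_force'])
o=np.zeros((600,800,3),np.uint8)
o[:480,:400]=crop(D['side'][0],250,190,80,96,5);o[:400,400:]=cv2.resize(D['top'][0][150:250,220:320],(400,400),interpolation=cv2.INTER_CUBIC)
cv2.imwrite('pics/c12.png',o)
```

```text
[0.31560463 0.02630685 0.21631489] [ 0.54664803 -0.1015302  -1.05452973]
```

View pics/c12.png

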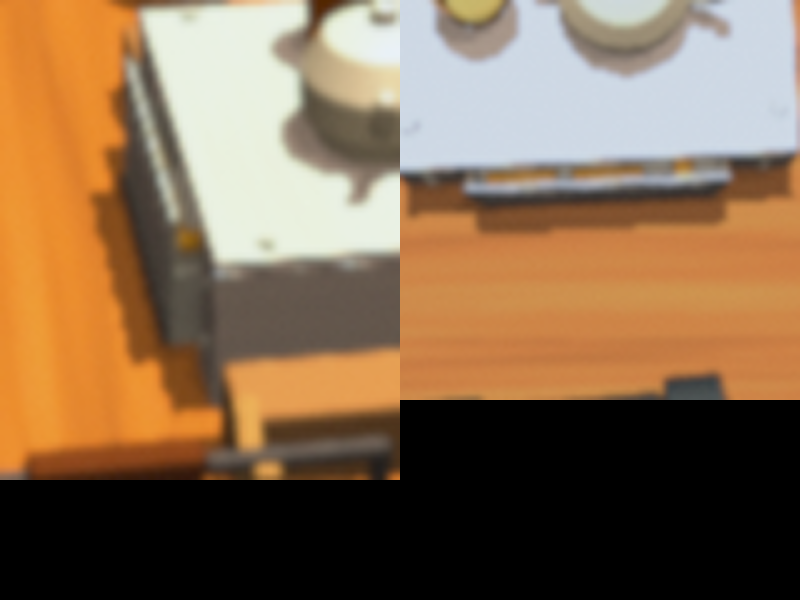

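Run:
```python
from h import *
d=manip.get_image('side')[1]
for n,dd in(('start',np.load('side0.npy')),('now',d)):
    P=cloud('side',dd).reshape(-1,3);Q=R.from_euler('z',-YS).apply(P-SH)*1000
    m=(abs(Q[:,0]+16)<9)&(abs(Q[:,1])<80)&(Q[:,2]>25)&(Q[:,2]<85)
    q=Q[m]
    for _ in range(4):
        A=np.c_[np.ones(len(q)),q[:,2]-50,q[:,1]];c=np.linalg.lstsq(A,q[:,0],rcond=None)[0];r=abs(q[:,0]-A@c);q=q[r<max(2*np.median(r),.5)]
    print(n,m.sum(),len(q),'x@50',c[0].round(2),'tilt',-c[1].round(4),'yaw',c[2].round(4),'res',np.median(r).round(2))
    t=Q[(Q[:,0]>-14)&(Q[:,0]<0)&(abs(Q[:,1])<90)&(Q[:,2]<110)&(Q[:,2]>30)]
    print(' slot pts',len(t),t[:,2].max() if len(t) else '')
    if n=='now':
        print((Q.reshape(420,560,3)[238,285:291]).round(0))
```

```text
start 140 91 x@50 -18.73 tilt 0.0216 yaw 0.0021 res 0.18
 slot pts 82 106.91726772479136
now 159 95 x@50 -17.88 tilt 0.007 yaw -0.0073 res 0.23
 slot pts 126 105.19759495447299
[[-13. -85.  82.]
 [ -7. -64.  67.]
 [ -5. -72.  72.]
 [ -1. -63.  66.]
 [  1. -65.  67.]
 [ -1. -95.  88.]]
```

The bin looks shut: the tilt is about 0.007 against 0.022 at the start, it met a hard stop, and the tin tops are visible in the slot. Before handing in I compare the rod and crockery numerically with the first picture.

Run:
```python
from h import *
for n,regs in (('top',{'rod':(385,160,55,100),'pot':(250,120,60,45),'cup0':(222,130,28,30),'bowl+cup1':(120,150,50,95)}),('side',{'rod':(230,265,105,95),'pot/cup0':(300,170,50,55),'bowl/cup1':(230,160,75,30)})):
    a=cv2.imread(f'pics/{n}0.png').astype(int);b=cv2.imread(f'pics/{n}11.png').astype(int)
    for k,(u,v,w,h) in regs.items():
        s=cv2.phaseCorrelate(*[x[v:v+h,u:u+w].mean(2).astype(np.float32) for x in(a,b)])
        print(n,k,abs(a-b)[v:v+h,u:u+w].mean().round(2),(abs(a-b)[v:v+h,u:u+w].max(2)>60).sum(),np.round(s[0],2))
```

```text
top rod 3.4 0 [0.06 0.22]
top pot 3.99 0 [-0.04  0.53]
top cup0 3.39 0 [ 0.05 -0.01]
top bowl+cup1 2.94 0 [ 0.02 -0.04]
side rod 0.81 0 [-0.03  0.02]
side pot/cup0 0.56 0 [-0.01 -0.  ]
side bowl/cup1 0.77 0 [0.53 0.01]
```

One more gentle push, higher on the panel, to make sure it is fully shut.

Call:
{"method": "drive_tool", "body": {
  "steps": "0 0 0.1 0 0 0 -1;0 0 0.2 0 0 0 -1;-0.06 0 0.272 0 0 0 -1;-0.18 0 0.272 0 0 0 -1;-0.3 0 0.272 0 0 0 -1;-0.355 0 0.272 0 0 0 -1;-0.365 0 0.272 0 0 0 -1;-0.368 0 0.272 0 0 0 -1"
}}

```text
clock: 45.72
position: [0.4985, 0.0308, 0.0775]
ee_rot: [0.039, -3.139, 0.0]
contact_force: [-0.4, 0.0, 0.4]
opening: -0.003
grip_force: 0.0
```

Call:
{"method": "drive_tool", "body": {
  "steps": "-0.003 0 0 0 0 0 -1;-0.006 0 0 0 0 0 -1;-0.008 0 0 0 0 0 -1;-0.009 0 0 0 0 0 -1;-0.009 0 0 0 0 0 -1"
}}

```text
clock: 46.35
position: [0.5023, 0.031, 0.0787]
ee_rot: [0.04, -3.139, 0.0]
contact_force: [-10.3, 0.1, 7.8]
opening: -0.002
grip_force: 5.3
```

Call:
{"method": "drive_tool", "body": {
  "steps": "0.03 0 0 0 0 0 -1;0.1 0 0 0 0 0 -1;0.2 0 -0.1 0 0 0 -1;0.3 0 -0.2 0 0 0 -1;0.36 0 -0.3 0 0 0 -1;0.36 0 -0.3 0 0 0 -1;0.36 0 -0.3 0 0 0 -1"
}}

```text
clock: 47.22
position: [0.3242, 0.0265, 0.229]
ee_rot: [-0.04, 3.139, 0.0]
contact_force: [-0.1, 0.3, -0.3]
opening: 0.001
grip_force: 0.0
```

```bash
python3 -c "
from workcell import manip
print(manip.sign_off())"
```

```text
the job is handed in; nothing more can be done
None
```

I handed the job in at about 47 s: all three tins found (no fourth was visible in either gap) are in the bin, the bin is shut against its stop (measured tilt about 0.007 rad, roughly ±0.01), the rod lies back on its stand, and the teapot, cups and sugar bowl have not moved.

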